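Shift the dose selector through its zigzag gate

ROBOT

A 7-joint arm with a two-finger parallel gripper is mounted at the origin on a cart in front of the work surface, level with it; the furniture and walls round the work are solid. World frame = base frame: x ahead of the robot, y to its left, z up, the work surface at z = 0. Lengths are in m, angles in degrees, forces in N, time in s.
With the tool pointing down it reaches from about 0.4 to 0.75 m from the base axis. Payload 19.5 kg.
Tool frame: the origin (TCP) lies at the very end of the fingers, on their centre line; the grasp point (between the pads) lies 19 mm behind it; z points along the fingers, y is the line along which they close (so a half turn about z gives the same grasp; the last joint's range is limited). The gripper opens to 85 mm and grips with 20 to 120 N. Pads are 22 mm wide; open, the fingers measure 114 mm over their backs; the gripper's body (76 mm by 85 mm) begins 54 mm behind the grasp point. The pads swing forward as they close: fully open they stand 13 mm farther back than shut.
Start: joints at [-68.967, 40.479, -1.581, 85.061, 1.261, 54.483, -4.326], TCP at [0.229, 0.528, 0.231] pointing down, gripper open.
Joint ranges: [-155.06, 155.06], [-18.47, 123.98], [-90, 86.84], [0, 140.48], [-83.41, 263.41], [0, 116], [-161.91, 161.91]. Speed limits (degrees/s): [108.29, 108.29, 147.25, 147.25, 172.46, 172.46, 172.46].

INTERFACE

Orientations are given as [roll, pitch, yaw] about the fixed x, y, z axes, in that order (R = Rz(yaw) Ry(pitch) Rx(roll)).
In Python, from cell import r gives the robot as it stands. The module is installed in compiled form; this text tells all that it offers.
- The arm moves only by the tool move_arm, never from a script. Its arguments are lists of equal length, an entry for each row: "travel": the shift along the tool's x, y, z scaled (see below), a list of three; "twist": the turn, a rotation vector about the tool's x, y, z scaled (see below), a list of three; "hand": the closure, from -1 (fully open) to 1 (shut). In form: {"travel": [[x, y, z], ...], "twist": [[ax, ay, az], ...], "hand": [hand, ...]}. A call has 1 to 12 rows; each row is the pose to reach, as a shift and turn from the pose commanded when the call began, along the tool's axes at that moment, turning the shorter way round; what a row does not reach only later rows make up. The controller multiplies each number of a shift by 150 mm and each number of a turn by pi rad. A row lasts 1/8 s, in which the tool goes at most 62.5 mm and 10.7 degrees, less where a joint would pass 70% of its speed; a pose out of reach is approached as far as the arm can. A call with a number of a shift or a turn outside -1 to 1 is refused whole. A call with a gripper value outside its range is refused whole. The fingers move at their own pace and stop on an object; "grip_force" is the grip in N (left out, the last holds). Time passes only in rows, so rows that repeat a pose let the fingers close. It gives the time, the measured TCP pose, the force, the opening and the grip force at its end, in the units of the state.
- r.observe(): the state, without advancing time (a new reading comes with each control period).
- r.get_image(name): name is "scene" or "side" or "wrist"; returns the picture (400x640x3 uint8, blue, green, red); there is no depth.
- r.calibration(name): a dict with "camera_matrix" (3x3 intrinsics, pixels), "origin" and "attitude" of the camera in the world. Camera axes: x right, y up, looking along -z (the intrinsics and any distortion apply to the point x, -y, -z); pixel columns grow to the right and rows downward; lengths in m; the calibration is good to about 2 mm. A picture is of the moment at which its call begins: read the wrist's pose just before it. calibration takes no time and is no camera call; for the wrist camera it gives the pose at the moment of the call.
- r.sign_off(): hands the job in; it is judged then, once.
Trained networks look in the newest picture that a camera, given by its name, has taken for a name from the list of things; names that differ only in an ending like _2 or _b are one class to them, and where a whole thing is asked for, a point or a joint stands for the part that bears it (a point fixed in the world has none). Each returns a list of dicts, best first, with "confidence" (0 to 1); they miss things now and then, are a little off and sometimes report something else, mostly with a low value. They report only what shows in the picture. A call takes as long as a camera call.
- r.look_for(camera, label): "uv" ([column, row] in pixels, amid what is visible of it).
The state is a dict: "clock": time; "joint_pos": joint angles; "dq": joint speeds; "joint_torque": joint torques, N m; "position": TCP position; "ee_rot": TCP orientation; "force": force on the tool from outside, world axes, zero at the start; "moment": the same for the moment, N m; "gripper_width": finger opening in m; "finger_force": force on a finger pad.
Only numpy, scipy, OpenCV 4.12 (cv2) and the standard library are available. Lean on these libraries where they do the work, as an engineer would, in place of code of your own. Each camera call takes 0.05 s, during which the arm holds its last target. There are 200 camera calls.

TASK

Two dose selectors for the coffee grinders stand on the bar. On the one with the red knob, guide the lever from the one-dot slot all along the zigzag gate and push it fully home at the end marked with two dots, then let go. Leave the lever of the black-knobbed selector as it is.

Things in the scene. Friction and masses are not known exactly. Their poses are not given: they have to be found in the camera images.
- red_selector: Red-knobbed selector: fixed white box 130 x 128 mm, aluminium gate plate on top, 44 mm high. Origin: centre of underside; x to the far side, y left. Gate from above: one N-shaped path 22 mm wide. Its middle line in mm: one-dot end (-39, 36), far corner (32, 36), across to (32, 0), back to (-32, 0), across to (-32, -36), on to the two-dot end (39, -36). Solid 14 mm tongues part the three lanes; black dots mark the ends.
- red_knob (a point): Centre of the lever's red knob, 90 mm above the worktop: round, 28 mm wide, from 72 to 108 mm up, on an upright steel stem 8 mm thick standing in the gate. The lever does not tilt, turn or lift; it slides in the selector's x and y where the gate lets it (7 mm play each side), about 1 N friction in each direction, no spring, stays where left. Starts in the near half of the one-dot (left) lane.
- red_home (a point): Point fixed to the red-knobbed selector: where the red knob's centre is when the lever stands at the very end of the path marked with two dots (in the selector's frame x = 39, y = -36, z = 90 mm). Axes as the selector's.
- black_knob (a point): Centre of the black knob of the other selector, which is of the same make and size and stands left or right of the red-knobbed one, the centres 160 mm or more apart; its lever stands in its own one-dot slot, too. Not to be moved.

How it is judged:
By the outcome, as a careful person would: the job done as asked, in the order asked, and still so for the second after the job is handed in, with the robot touching nothing.
It also fails if it takes over 38 s, if anything falls off the work surface, if the arm or the gripper's body presses on something with over 40 N, if the wrist force passes 120 N, or if a joint passes its speed limit or range.

## Working session

There is one attempt and no reset: what is moved stays moved. The work goes in short steps, Python scripts to look and compute and a tool call to move; the robot and the scene stay as the last step left them, time stands still between calls to the robot, and variables do not carry over. Pictures are saved under pics/ and viewed, at most 10 in all, crops included, and the job is handed in when it is done.

Besides the shell and the picture viewer there is one more tool, called after ">>>" as name(argument=value, ...), one argument or row to a line, values as JSON. move_arm: Moves the arm, as the interface text tells. Shifts and turns lie within -1 to 1; 1 stands for 150 mm of shift or pi rad of turn. Its arguments: {"type":"object","properties":{"travel":{"type":"array"},"twist":{"type":"array"},"hand":{"type":"array"},"grip_force":{"type":"number"}},"required":["travel","twist","hand"]}

```bash
mkdir -p pics; python3 - <<'E'
from cell import r
import cv2
s=r.observe();print(s['clock'],s['position'],s['ee_rot'],s['gripper_width'])
for c in("scene","side"):
    cv2.imwrite(f"pics/{c}1.png",r.get_image(c))
    k=r.calibration(c);print(c,k)
    for l in("red_knob","black_knob","red_selector"):print(l,r.look_for(c,l))
E
```

```text
0.0 [0.22842972 0.52738362 0.23081985] [-1.79936358e+02  3.22478109e-04  1.56578662e+02] 0.08556377687695746
scene {'camera_matrix': array([[375.07096723,   0.        , 319.31041907],
       [  0.        , 375.07096723, 203.26769899],
       [  0.        ,   0.        ,   1.        ]]), 'origin': array([-0.04316116, -0.36558003,  0.64330206]), 'attitude': array([ 50.6754837 ,  -1.04955215, -61.71725136])}
red_knob [{'uv': [264.1, 196.7], 'confidence': 0.63}]
black_knob [{'uv': [345.3, 232.3], 'confidence': 0.66}]
red_selector [{'uv': [281.2, 216.8], 'confidence': 0.79}]
side {'camera_matrix': array([[457.5821224 ,   0.        , 322.10381779],
       [  0.        , 457.5821224 , 204.77549291],
       [  0.        ,   0.        ,   1.        ]]), 'origin': array([ 0.13576572, -0.63666275,  0.59041394]), 'attitude': array([ 54.67047913,  -1.26473686, -33.61145787])}
red_knob [{'uv': [281.0, 177.4], 'confidence': 0.65}]
black_knob [{'uv': [331.9, 240.8], 'confidence': 0.73}]
red_selector [{'uv': [300.4, 207.9], 'confidence': 0.69}]
```

View pics/scene1.png

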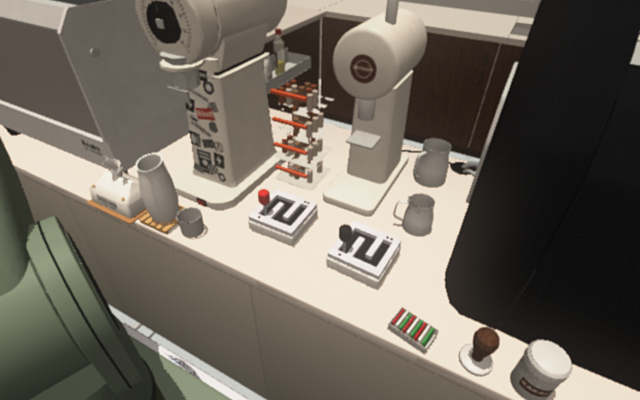

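View pics/side1.png

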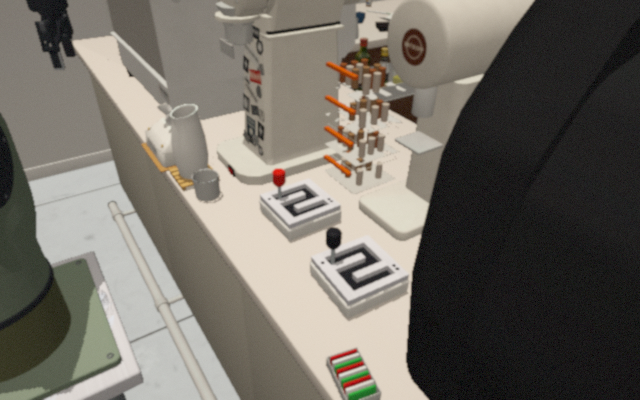

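```bash
cat > h.py <<'E'
import numpy as np
from scipy.spatial.transform import Rotation as R
def ray(k,uv):
    K=k["camera_matrix"];p=np.linalg.solve(K,[uv[0],uv[1],1.])
    d=R.from_euler('xyz',k["attitude"],degrees=True).apply([p[0],-p[1],-p[2]])
    return np.array(k["origin"]),d/np.linalg.norm(d)
def tri(obs):
    A=0;b=0
    for k,uv in obs:
        o,d=ray(k,uv);P=np.eye(3)-np.outer(d,d);A=A+P;b=b+P@o
    x=np.linalg.solve(A,b);return x,[round(float(np.linalg.norm((np.eye(3)-np.outer(d,d))@(x-o)))*1e3,1) for o,d in(ray(k,u) for k,u in obs)]
def atz(k,uv,z):
    o,d=ray(k,uv);return o+d*(z-o[2])/d[2]
def proj(k,X):
    c=R.from_euler('xyz',k["attitude"],degrees=True).inv().apply(np.atleast_2d(X)-k["origin"])
    p=np.c_[c[:,0],-c[:,1],-c[:,2]]@k["camera_matrix"].T
    return p[:,:2]/p[:,2:]
E
python3 - <<'E'
from cell import r
from h import *
a,b=r.calibration("scene"),r.calibration("side")
print(tri([(a,(264.1,196.7)),(b,(281,177.4))]),tri([(a,(345.3,232.3)),(b,(331.9,240.8))]))
E
```

```text
(array([0.51960392, 0.07542768, 0.08575773]), [1.3, 1.3]) (array([ 0.49303446, -0.15092493,  0.09156229]), [2.5, 2.5])
```

The scene picture shows the red selector at about (283,215) with its knob at (264,197), and the black selector at (363,250). Both grinders stand behind them. Next I'll look closer for the box corners.

```bash
python3 - <<'E'
import cv2,numpy as np
from cell import r
from h import *
a=cv2.imread("pics/scene1.png")[180:250,240:330];b=cv2.imread("pics/side1.png")[160:240,250:350]
f=lambda i:cv2.resize(i,(400*2,int(i.shape[0]*800/i.shape[1])),interpolation=cv2.INTER_CUBIC)
A,B=f(a),f(b);B=cv2.resize(B,(400,320));A=cv2.resize(A,(400,311))
cv2.imwrite("pics/crop1.png",np.vstack([np.hstack([A,B[:311]])]))
k=r.calibration("scene")
for n,uv in dict(baseR_near=(325,195),baseR_nearR=(372,212),baseL_near=(160,175),baseLright=(278,157),baseLfront=(205,207),cup=(190,237),pitcherbase=(160,228)).items():print(n,atz(k,uv,0.0).round(3))
E
```

```text
baseR_near [ 0.694 -0.     0.   ]
baseR_nearR [ 0.691 -0.142  0.   ]
baseL_near [0.538 0.466 0.   ]
baseLright [0.793 0.22  0.   ]
baseLfront [0.491 0.253 0.   ]
cup [0.386 0.207 0.   ]
pitcherbase [0.374 0.294 0.   ]
```

View pics/crop1.png

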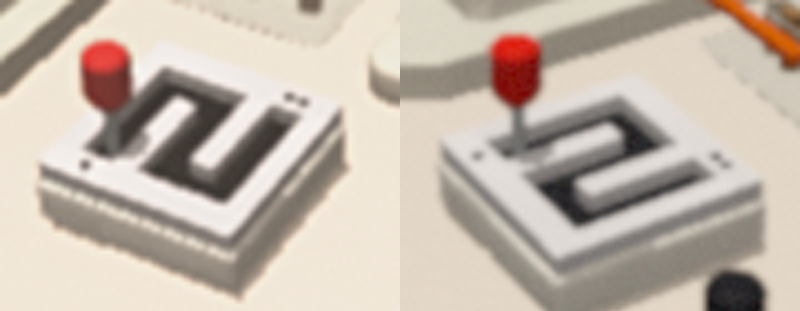

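The crop shows the box corners, the one-dot mark at the near-left corner and the two-dot mark at the far right. I'll fit the pose from these.

```bash
cat >> h.py <<'E'
from scipy.optimize import least_squares
def fit(items,x0):
    # items: (k, local xyz, uv)
    def res(p):
        M=R.from_euler('z',p[2]).as_matrix()
        return np.concatenate([(proj(k,M@np.array(l)+[p[0],p[1],0])[0]-uv) for k,l,uv in items])
    s=least_squares(res,x0,loss='soft_l1');return s.x,res(s.x).reshape(-1,2)
E
python3 - <<'E'
from cell import r
from h import *
a,b=r.calibration("scene"),r.calibration("side")
A=lambda u,v:np.array([240+u/4.444,180+v/4.444]); B=lambda u,v:np.array([250+u/4,160+v/4])
h=.044;c=dict(nl=(-.065,.064,h),fl=(.065,.064,h),nr=(-.065,-.064,h),fr=(.065,-.064,h))
it=[(a,c['nl'],A(42,160)),(a,c['fl'],A(160,45)),(a,c['nr'],A(232,240)),(a,c['fr'],A(345,105)),
(b,c['nl'],B(40,145)),(b,c['nr'],B(160,262)),(b,c['fr'],B(362,185)),(b,c['fl'],B(232,78))]
for s in (it,it[:4],it[4:]):
    p,e=fit(s,[.55,.05,0]);print(p[:2].round(4),np.degrees(p[2]).round(1),e.round(1).tolist())
    M=R.from_euler('z',p[2]).as_matrix()
    for n,u,v in (("scene",264.1,196.7),("side",281,177.4)):
        k=a if n=="scene" else b
        print(n,(M.T@(atz(k,(u,v),.09)-[p[0],p[1],0])).round(4))
E
```

```text
[0.541  0.0358] 1.1 [[-2.7, 0.9], [-0.2, -1.9], [0.7, 0.6], [1.3, -0.7], [-2.6, -0.5], [-1.0, 1.6], [2.5, -0.4], [0.8, -1.4]]
scene [-0.0267  0.0358  0.09  ]
side [-0.0225  0.0358  0.09  ]
[0.5412 0.0362] 0.4 [[-2.9, 0.6], [0.1, -2.0], [0.1, 0.5], [1.3, -0.6]]
scene [-0.0273  0.035   0.09  ]
side [-0.023   0.0351  0.09  ]
[0.5408 0.0352] 1.7 [[-2.6, -0.1], [-0.4, 1.8], [2.6, -0.6], [0.5, -1.3]]
scene [-0.0261  0.0366  0.09  ]
side [-0.0219  0.0366  0.09  ]
```

>>> move_arm(
  travel=[
    [0, 0, -0.4],
    [0, 0, -0.8],
    [-0.33, -0.23, -0.87],
    [-0.66, -0.45, -0.87],
    [-0.988, -0.677, -0.87],
    [-0.988, -0.677, -0.87],
  ],
  twist=[
    [0, 0, 0],
    [0, 0, 0],
    [0, 0, 0],
    [0, 0, 0],
    [0, 0, 0],
    [0, 0, 0],
  ],
  hand=[-1, -1, -1, -1, -1, -1],
)

```text
clock: 1.15
position: [0.3266, 0.3723, 0.3624]
ee_rot: [180.0, 0.1, 156.2]
force: [-1.6, 1.5, -0.2]
gripper_width: 0.0859
finger_force: 0.0
```

>>> move_arm(
  travel=[
    [-0.33, -0.23, 0],
    [-0.66, -0.45, 0],
    [-0.988, -0.677, 0],
    [-0.988, -0.677, 0],
  ],
  twist=[
    [0, 0, 0],
    [0, 0, 0],
    [0, 0, 0],
    [0, 0, 0],
  ],
  hand=[-1, -1, -1, -1],
)

```text
clock: 1.65
position: [0.4215, 0.2204, 0.3618]
ee_rot: [-180.0, 0.1, 156.3]
force: [-1.3, 1.4, -0.5]
gripper_width: 0.0852
finger_force: 0.0
```

>>> move_arm(
  travel=[
    [-0.33, -0.23, 0],
    [-0.66, -0.45, 0],
    [-0.988, -0.677, 0.3],
    [-0.988, -0.677, 0.7],
    [-0.988, -0.677, 0.7],
    [-0.988, -0.677, 0.7],
  ],
  twist=[
    [0, 0, -0.04],
    [0, 0, -0.09],
    [0, 0, -0.136],
    [0, 0, -0.136],
    [0, 0, -0.136],
    [0, 0, -0.136],
  ],
  hand=[-1, -1, -1, -1, -1, -1],
)

```text
clock: 2.4
position: [0.5157, 0.0729, 0.2583]
ee_rot: [180.0, 0.1, -178.9]
force: [-0.5, 0.5, 0.7]
gripper_width: 0.0851
finger_force: 0.0
```

```bash
python3 - <<'E'
from cell import r
from h import *
import cv2
s=r.observe();print(s['clock'],s['position'],s['ee_rot'],s['joint_pos'],s['force'])
k=r.calibration("wrist");im=r.get_image("wrist");cv2.imwrite("pics/w1.png",im)
print(k)
for l in("red_knob","red_selector"):
    d=r.look_for("wrist",l);print(l,d)
    if d and l=="red_knob":
        print(atz(k,d[0]['uv'],.09))
        a,b=r.calibration("scene"),r.calibration("side")
        print(tri([(a,(264.1,196.7)),(b,(281,177.4)),(k,d[0]['uv'])]))
E
```

```text
2.4 [0.51566867 0.07290461 0.25832793] [ 1.79963763e+02  5.57286921e-02 -1.78861394e+02] [-8.60208366 33.89598181 -5.28640976 93.85907518  3.69037762 52.35337095
 75.89185119] [-0.54834553  0.53712117  0.65242749]
{'camera_matrix': array([[303.12931635,   0.        , 317.4036716 ],
       [  0.        , 303.12931635, 204.565818  ],
       [  0.        ,   0.        ,   1.        ]]), 'origin': array([0.43342264, 0.07053247, 0.4005107 ]), 'attitude': array([-1.86986731e+01, -6.09266976e-02,  9.11649131e+01])}
red_knob [{'uv': [321.4, 184.3], 'confidence': 0.94}]
[0.51578289 0.07676453 0.09      ]
(array([0.51871734, 0.07588454, 0.0856016 ]), [1.1, 2.0, 2.0])
red_selector [{'uv': [289.6, 189.3], 'confidence': 0.71}]
```

View pics/w1.png

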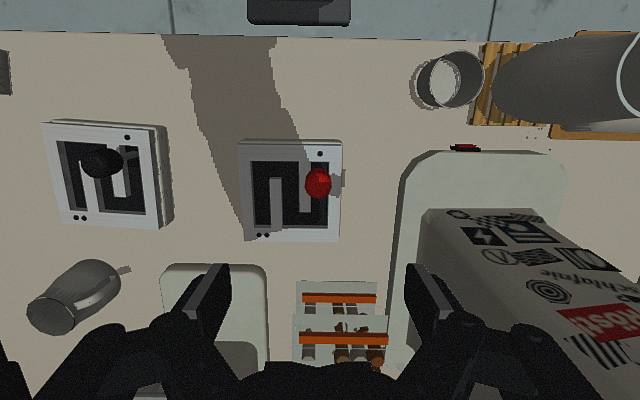

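The wrist picture shows the red knob at (319,183), with one dot at (320,153) and two dots at (263,235). The plate corners are at about (342,141), (238,142), (243,240) and (339,241). I'll refine these in a crop.

```bash
python3 - <<'E'
import cv2
i=cv2.imread("pics/w1.png")[130:250,230:350]
cv2.imwrite("pics/w1c.png",cv2.resize(i,(600,600),interpolation=cv2.INTER_CUBIC))
E
```

```text
(no output)
```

View pics/w1c.png

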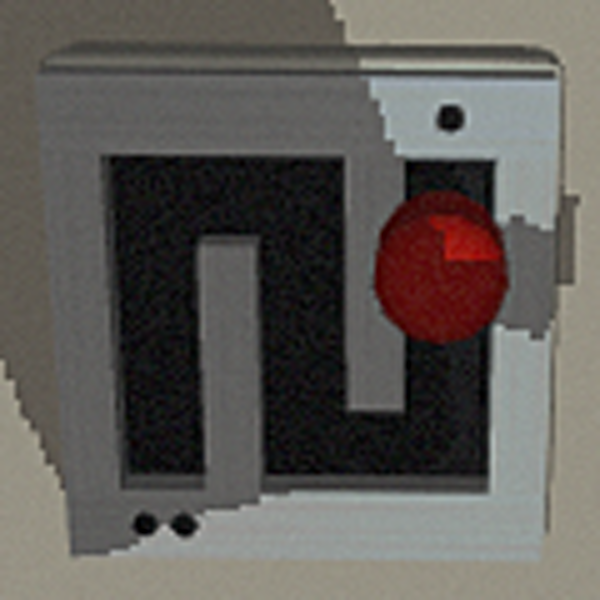

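```bash
python3 - <<'E'
from cell import r
from h import *
a,b,w=r.calibration("scene"),r.calibration("side"),r.calibration("wrist")
A=lambda u,v:np.array([240+u/4.444,180+v/4.444]); B=lambda u,v:np.array([250+u/4,160+v/4]);W=lambda u,v:np.array([230+u/5,130+v/5])
h=.044;c=dict(nl=(-.065,.064,h),fl=(.065,.064,h),nr=(-.065,-.064,h),fr=(.065,-.064,h))
it=[(a,c['nl'],A(42,160)),(a,c['fl'],A(160,45)),(a,c['nr'],A(232,240)),(a,c['fr'],A(345,105)),
(b,c['nl'],B(40,145)),(b,c['nr'],B(160,262)),(b,c['fr'],B(362,185)),(b,c['fl'],B(232,78)),
]
wi=[(w,c['nl'],W(558,78)),(w,c['nr'],W(40,72)),(w,c['fr'],W(72,556)),(w,c['fl'],W(543,560))]
for s in (it+wi,wi):
    p,e=fit(s,[.55,.05,0]);print(p[:2].round(4),np.degrees(p[2]).round(1),e[-4:].round(1).tolist())
    M=R.from_euler('z',p[2]).as_matrix(); L=lambda uv,z:(M.T@(atz(w,uv,z)-[p[0],p[1],0])).round(4)[:2]
    print("knob",L(W(442,267),.09),L((321.4,184.3),.09),atz(w,W(442,267),.09))
    print("slot",[L(W(*q),.044) for q in((105,157),(497,160),(490,491),(122,489),(345,410),(405,410),(200,238),(257,238))])
E
```

```text
[0.5433 0.0376] 1.0 [[0.9, -3.8], [-5.7, -2.9], [-3.4, 1.8], [1.0, 1.2]]
knob [-0.0272  0.0359] [-0.0263  0.0391] [0.51544509 0.07308174 0.09      ]
slot [array([-0.0418, -0.0438]), array([-0.0413,  0.0491]), array([0.0439, 0.0486]), array([ 0.0436, -0.0453]), array([0.022, 0.012]), array([0.0219, 0.027 ]), array([-0.0221, -0.0223]), array([-0.0222, -0.0085])]
[0.5461 0.0398] 0.5 [[3.1, -0.9], [-3.3, -0.9], [-2.0, 3.4], [2.1, 3.5]]
knob [-0.0303  0.0336] [-0.0293  0.0368] [0.51544509 0.07308174 0.09      ]
slot [array([-0.0442, -0.0463]), array([-0.0445,  0.0467]), array([0.0408, 0.0469]), array([ 0.0412, -0.0471]), array([0.0191, 0.01  ]), array([0.0189, 0.0251]), array([-0.0248, -0.0245]), array([-0.0249, -0.0108])]
```

>>> move_arm(
  travel=[
    [0, 0.01, 0.3],
    [0, 0.01, 0.6],
    [0, 0.01, 0.9],
    [0, 0.01, 1.0],
    [0, 0.01, 1.0],
  ],
  twist=[
    [0, 0, 0],
    [0, 0, 0],
    [0, 0, 0],
    [0, 0, 0],
    [0, 0, 0],
  ],
  hand=[-1, -1, -1, -1, -1],
)

```text
clock: 3.18
position: [0.5158, 0.0731, 0.1076]
ee_rot: [-180.0, 0.0, -178.9]
force: [0.7, 0.6, 1.4]
gripper_width: 0.0853
finger_force: 0.0
```

>>> move_arm(
  travel=[
    [0, 0, 0.13],
    [0, 0, 0.24],
    [0, 0, 0.24],
    [0, 0, 0.24],
    [0, 0, 0.24],
    [0, 0, 0.24],
    [0, 0, 0.24],
    [0, 0, 0.24],
    [0, 0, 0.24],
    [0, 0, 0.24],
  ],
  twist=[
    [0, 0, 0],
    [0, 0, 0],
    [0, 0, 0],
    [0, 0, 0],
    [0, 0, 0],
    [0, 0, 0],
    [0, 0, 0],
    [0, 0, 0],
    [0, 0, 0],
    [0, 0, 0],
  ],
  hand=[-1, -1, -1, 0, 1, 1, 1, 1, 1, 1],
  grip_force=30,
)

```text
clock: 4.42
position: [0.5156, 0.0729, 0.0712]
ee_rot: [180.0, 0.0, -178.9]
force: [0.1, 0.6, 6.4]
gripper_width: 0.0268
finger_force: 29.0
```

```bash
python3 - <<'E'
from cell import r
from h import *
import cv2
s=r.observe();print(s['clock'],s['position'],s['ee_rot'],s['force'],s['gripper_width'],s['finger_force'])
k=r.calibration("wrist");im=r.get_image("wrist")
c=R.from_euler('z',.9,degrees=True).apply([[x,y,.044] for x in(-.043,.043) for y in(-.047,.047)])+[.543,.038,0]
P=proj(k,c);print(P.round(0).tolist())
u,v=P.mean(0).astype(int);u0=max(u-120,0);v0=max(v-90,0)
i=im[v0:v0+180,u0:u0+240];print(u0,v0)
cv2.imwrite("pics/w2.png",cv2.resize(i,(720,540),interpolation=cv2.INTER_CUBIC))
E
```

```text
4.425 [0.51562732 0.07288548 0.07120979] [ 1.79997373e+02  3.87645075e-02 -1.78942966e+02] [0.11974907 0.57014892 6.37375392] 0.02682531255794029 29.028549278446008
[[181.0, 218.0], [338.0, 218.0], [198.0, 334.0], [335.0, 335.0]]
143 186
```

View pics/w2.png

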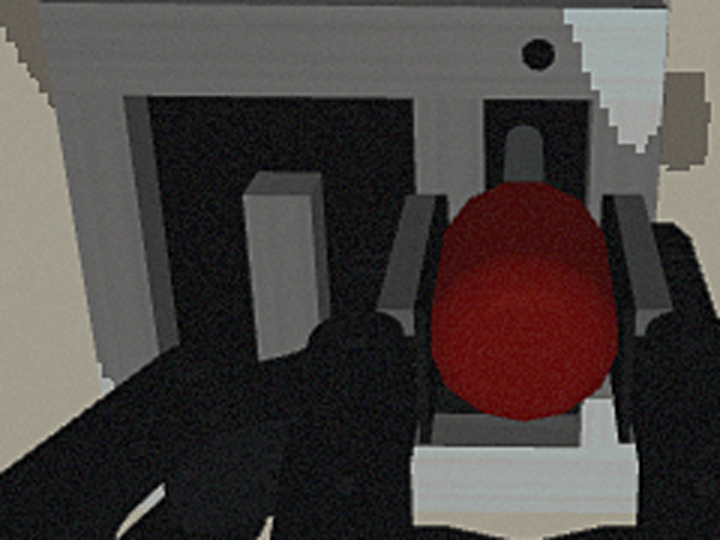

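The knob is gripped and the stem is visible in the one-dot lane. The slot's near corners at (185,218) and (340,219) put the selector centre at about (0.543, 0.0395). The lever stands at local (-27, 34) mm.

>>> move_arm(
  travel=[
    [-0.1, 0.007, 0],
    [-0.2, 0.014, 0],
    [-0.3, 0.014, 0],
    [-0.39, 0.014, 0],
    [-0.39, 0.014, 0],
    [-0.39, 0.014, 0],
    [-0.39, -0.08, 0],
    [-0.39, -0.16, 0],
    [-0.39, -0.226, 0],
    [-0.39, -0.226, 0],
    [-0.39, -0.226, 0],
  ],
  twist=[
    [0, 0, 0],
    [0, 0, 0],
    [0, 0, 0],
    [0, 0, 0],
    [0, 0, 0],
    [0, 0, 0],
    [0, 0, 0],
    [0, 0, 0],
    [0, 0, 0],
    [0, 0, 0],
    [0, 0, 0],
  ],
  hand=[1, 1, 1, 1, 1, 1, 1, 1, 1, 1, 1],
)

```text
clock: 5.85
position: [0.5748, 0.0397, 0.0713]
ee_rot: [-180.0, 0.0, -179.0]
force: [0.9, -0.3, 7.0]
gripper_width: 0.0269
finger_force: 29.4
```

>>> move_arm(
  travel=[
    [0.1, 0, 0],
    [0.2, 0, 0],
    [0.3, 0, 0],
    [0.4, 0, 0],
    [0.427, 0, 0],
    [0.427, 0, 0],
    [0.427, 0, 0],
    [0.427, -0.08, 0],
    [0.427, -0.16, 0],
    [0.427, -0.24, 0],
    [0.427, -0.24, 0],
    [0.427, -0.24, 0],
  ],
  twist=[
    [0, 0, 0],
    [0, 0, 0],
    [0, 0, 0],
    [0, 0, 0],
    [0, 0, 0],
    [0, 0, 0],
    [0, 0, 0],
    [0, 0, 0],
    [0, 0, 0],
    [0, 0, 0],
    [0, 0, 0],
    [0, 0, 0],
  ],
  hand=[1, 1, 1, 1, 1, 1, 1, 1, 1, 1, 1, 1],
)

```text
clock: 7.35
position: [0.5112, 0.0025, 0.0712]
ee_rot: [-180.0, 0.0, -179.0]
force: [-0.9, -1.0, 6.1]
gripper_width: 0.0268
finger_force: 29.5
```

```bash
python3 - <<'E'
from cell import r
from h import *
import cv2
s=r.observe();print(s['clock'],s['position'],s['force'],s['gripper_width'])
k=r.calibration("wrist");im=r.get_image("wrist")
M=R.from_euler('z',1,degrees=True)
print("sel", M.inv().apply(s['position']-[.543,.0395,0]).round(4))
c=M.apply([[x,y,.044] for x in(-.043,.043) for y in(-.047,.047)])+[.543,.0395,0]
P=proj(k,c);u,v=P.mean(0).astype(int);u0=max(u-120,0);v0=max(v-90,0)
print(((P-[u0,v0])*3).round(0).tolist(),u0,v0)
cv2.imwrite("pics/w3.png",cv2.resize(im[v0:v0+180,u0:u0+240],(720,540),interpolation=cv2.INTER_CUBIC))
E
```

```text
7.35 [0.51123702 0.0025174  0.0711516 ] [-0.8990369  -0.96884023  6.05720313] 0.026822076425703438
sel [-0.0324 -0.0364  0.0712]
[[140.0, 99.0], [606.0, 100.0], [147.0, 442.0], [552.0, 442.0]] 254 194
```

View pics/w3.png

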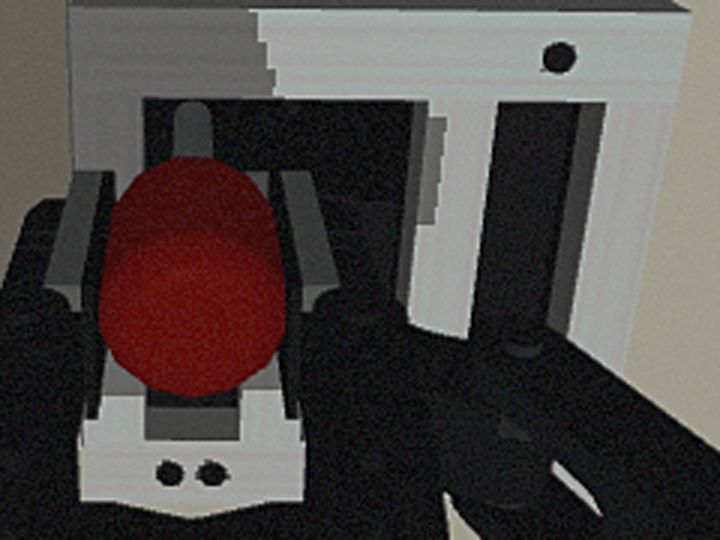

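The lever is now at the near end of the two-dot lane, with the stem at (192,125) centred in the slot. Next I'll push it home.

>>> move_arm(
  travel=[
    [-0.1, 0, 0],
    [-0.2, 0, 0],
    [-0.3, 0, 0],
    [-0.4, 0, 0],
    [-0.46, 0, 0],
    [-0.476, 0, 0],
    [-0.476, 0, 0],
    [-0.485, 0, 0],
    [-0.485, 0, 0],
    [-0.485, 0, 0],
  ],
  twist=[
    [0, 0, 0],
    [0, 0, 0],
    [0, 0, 0],
    [0, 0, 0],
    [0, 0, 0],
    [0, 0, 0],
    [0, 0, 0],
    [0, 0, 0],
    [0, 0, 0],
    [0, 0, 0],
  ],
  hand=[1, 1, 1, 1, 1, 1, 1, 1, 1, 1],
)

```text
clock: 8.65
position: [0.5841, 0.004, 0.0712]
ee_rot: [-180.0, 0.0, -179.0]
force: [-0.4, -1.5, 5.7]
gripper_width: 0.0267
finger_force: 29.4
```

>>> move_arm(
  travel=[
    [-0.01, 0, 0],
    [-0.02, 0, 0],
    [-0.02, 0, 0],
  ],
  twist=[
    [0, 0, 0],
    [0, 0, 0],
    [0, 0, 0],
  ],
  hand=[1, 1, 1],
)

```text
clock: 9.02
position: [0.5854, 0.0039, 0.0711]
ee_rot: [-180.0, -0.2, -179.0]
force: [-11.9, -1.1, 15.1]
gripper_width: 0.0268
finger_force: 30.1
```

>>> move_arm(
  travel=[
    [0, 0, 0],
    [0, 0, 0],
    [0, 0, 0],
    [0, 0, 0],
    [0, 0, 0],
    [0, 0, 0],
    [0, 0, -0.2],
    [0, 0, -0.5],
    [0, 0, -0.9],
    [0, 0, -0.9],
    [0, 0, -0.9],
  ],
  twist=[
    [0, 0, 0],
    [0, 0, 0],
    [0, 0, 0],
    [0, 0, 0],
    [0, 0, 0],
    [0, 0, 0],
    [0, 0, 0],
    [0, 0, 0],
    [0, 0, 0],
    [0, 0, 0],
    [0, 0, 0],
  ],
  hand=[-1, -1, -1, -1, -1, -1, -1, -1, -1, -1, -1],
)

```text
clock: 10.4
position: [0.5867, 0.0042, 0.2056]
ee_rot: [-180.0, -0.0, -178.9]
force: [0.2, 0.3, -0.2]
gripper_width: 0.0859
finger_force: 0.0
```

```bash
python3 - <<'E'
from cell import r
from h import *
import cv2
s=r.observe();print(s['clock'],s['position'],s['force'],s['gripper_width'])
k=r.calibration("wrist");im=r.get_image("wrist")
print(r.look_for("wrist","red_knob"))
M=R.from_euler('z',1,degrees=True)
print("expect",proj(k,M.apply([[.039,-.036,.09]])+[.543,.0395,0]))
cv2.imwrite("pics/w4.png",im)
E
```

```text
10.4 [0.5866591  0.00418225 0.20555907] [ 0.21654157  0.28938332 -0.19793684] 0.0858610872397301
[{'uv': [318.9, 191.8], 'confidence': 0.69}]
expect [[318.05223331 195.13742548]]
```

View pics/w4.png

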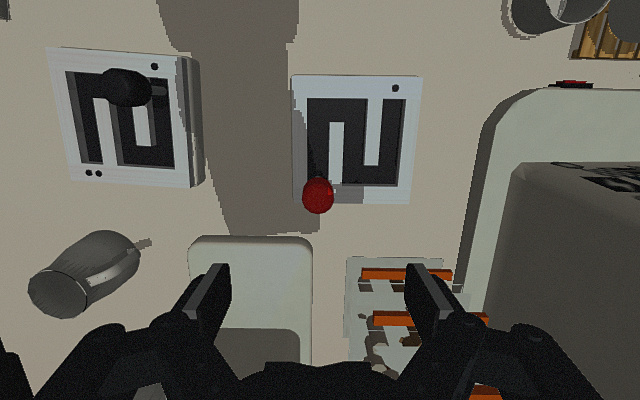

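The red knob shows at (318,195), which matches the predicted home pixel (318,195). The black lever hasn't moved, and the gripper is clear.

```bash
python3 -c "
from cell import r
print(r.sign_off())"
```

```text
the job is handed in; nothing more can be done
None
```

The red lever went through the whole gate to the end stop at the two-dot end and was released. The black lever was left as it was, and I handed the job in at about 10.5 s (the sign-off call returned no verdict).

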